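Clear the tin into the drawer, then hold the hidden bolt head against the nut runner

TASK

A tin of spare nuts was left lying across the top of the green bracket and covers its gap: put the tin in the open drawer and slide the drawer fully shut. Then reach down into the narrow gap behind the bracket's front plate, grip the hidden brass bolt head between the fingers, and hold it so that it stops turning while the nut runner drives the nut on the other side. Finish while still gripping the bolt head, do not let go, and leave the brass cup, the jar and the hammer where they are.

Things in the scene. Friction and masses are not known exactly. Their poses are not given: they have to be found in the camera images.
- fixture: Fixed green bracket; origin: centre of its base's underside, on the bench; z up, x from nut runner through bracket (yaw within 0.25 rad). Base 130 (x) x 160 x 12 mm. Two upright plates 10 thick, 80 wide (y), tops at z = 90 mm, inner faces at x = -21 and +21: a 42 mm gap, open above and at both y ends. Bolt axis along x at y = 0, z = 62. Orange nut runner in front: x -71 to -178, top z = 88 mm.
- bolt_head (a point): Centre of the brass hexagon bolt head in the gap, at x = -2, y = 0, z = 62 mm of the fixture. Head 30 mm across flats, 34.6 across corners, 18 long (fixture x -11 to +7); a 23 mm collar joins it to the front plate. Free space beside it (y) and below it down to the base plate (50 mm under the axis). x = bolt axis; the frame turns with the bolt.
- bolt (a joint): Angle of the bolt about fixture x, rad. At 0 and every pi/3 two flats stand upright, facing fixture +y and -y. Left alone it turns steadily at about +0.25 rad/s, driven with 0.2 N m, all the time; a grip across y of about 20 N or more stops it, also when it is first caught on its corners.
- tin: Closed tin box, blue with a yellow lid, 82 (x) x 47 (y) x 30 mm high (below the lid 80 x 45), 0.15 to 0.31 kg. Origin: centre of its underside, z up. It starts lying across the two plates' tops (underside 90 mm above the bench), over the bolt head, its long side within 0.15 rad of the fixture's x.
- chest: Small wooden one-drawer unit fixed to the bench, 220 (x, deep) x 200 (y, wide) x 85 mm high. Origin: centre of its underside. Its front looks to its own -x (towards the robot, turned up to 0.2 rad); x, y axes along depth and width. The top panel begins at x = -95 mm.
- chest_drawer0 (a joint): How far the drawer is pulled out towards the unit's -x, m: 0 = fully shut, 0.15 = fully out; starts at 0.12 to 0.145. Light friction (about 1 N) plus damping of 4 N s/m; it stays where it is left and closes against a stop.
- drawer_floor (a point): Centre of the drawer's inner floor, 22 mm above the bench; moves with the drawer; axes like the unit's. Inside 175 (x) x 158 (y) mm, walls 41 mm high above this floor; the front panel's inner face is at x = -94 mm, it is 15 thick and rises 51 mm above the floor. When the drawer is out by q, the part from x = -94 to -94 + q mm is open from above.
- chest_drawer0_handle (a point): Middle of the drawer's horizontal brass bar handle: bar 11 mm thick, 100 mm long along y, its centre 35 mm in front of the drawer front and 47 mm above the bench, at y = 0 of the unit.
- cup: Bystander: open brass cup, 64 mm across, 70 mm high, standing on the bench between fixture and drawer unit. Origin: centre of its underside.
- jar: Bystander: glass jar with a red cap, 56 mm across, 75 mm high. Origin: centre of its underside.
- hammer: Bystander: hammer lying on the bench beyond the fixture, roughly along the bench's y. Origin on its underside.
Mind the look-alikes: they are no part of the job. Of the things like the tin, leave any that is brown, orange or turquoise; of the rest the smaller one is meant.

How it is judged:
On the way, in this order (a step that is already met when the one before it is completed fails the run):
1. the tin lies in the drawer and has been let go (x of tin in the frame of drawer_floor between -0.09 and 0.09 m and y of tin in the frame of drawer_floor between -0.079 and 0.079 m and z of tin in the frame of drawer_floor below 0.015 m and contact force between the fingers and tin below 0.1 N and linear speed of tin below 0.05 m/s), for 0.2 s.
2. the drawer is fully shut (value of joint chest_drawer0 below 0.006 m), for 0.2 s.
3. the bolt head is gripped in the gap and has stopped turning (contact force between the fingers and bolt above 5 N and velocity of joint bolt between -0.03 and 0.03 rad/s and x of the grasp point in the frame of fixture between -0.03 and 0.03 m and y of the grasp point in the frame of fixture between -0.016 and 0.016 m and z of the grasp point in the frame of fixture between 0.03 and 0.088 m), for 0.4 s.
At the end, for the whole second after the job is handed in: Tin in the drawer, drawer shut to 6 mm; fingers grip the bolt head in the gap (tool point within 16 mm of the bolt axis sideways, at most 26 mm above it), force over 5 N, bolt turning under 0.03 rad/s. Cup, jar, hammer never moved over 30 mm, cup and jar never tipped over 0.5 rad (all of step 3 and value of joint chest_drawer0 below 0.006 m and x of tin in the frame of drawer_floor between -0.09 and 0.09 m and y of tin in the frame of drawer_floor between -0.079 and 0.079 m and z of tin in the frame of drawer_floor below 0.015 m); the arm keeps its last pose, push and grip.
It fails at once if the cup, the jar or the hammer is moved more than 30 mm or the cup or jar is tipped (distance of any of cup, jar, hammer from where it was at the start of the episode above 0.03 m or angle between any of cup, jar's own z axis and vertical above 0.5 rad).
It also fails if it takes over 66 s, if anything falls off the work surface, if the arm or the gripper's body presses on something with over 40 N, if the wrist force passes 120 N, or if a joint passes its speed limit or range.

ROBOT

A 6-joint arm with a two-finger parallel gripper is mounted at the origin on the work surface. World frame = base frame: x ahead of the robot, y to its left, z up, the work surface at z = 0. Lengths are in m, angles in rad, forces in N, time in s.
With the tool pointing down it reaches from about 0.275 to 0.75 m from the base axis. Payload 10.2 kg.
Tool frame: the origin (TCP) lies between the finger pads, 19 mm behind the fingertips; this is the grasp point; z points along the fingers, y is the line along which they close (so a half turn about z gives the same grasp; the last joint's range is limited). The gripper opens to 85 mm and grips with 20 to 120 N. Pads are 22 mm wide; open, the fingers measure 114 mm over their backs; the gripper's body (76 mm by 85 mm) begins 54 mm behind the grasp point. The pads swing forward as they close: fully open they stand 13 mm farther back than shut.
Start: joints at [-1.425, 0.313, 1.498, -0, 1.331, -0.223], TCP at [0.189, -0.49, 0.25] pointing down, gripper open.
Joint ranges: [-2.94, 2.94], [-0.97, 2.17], [0.19, 2.56], [-1.23, 4.37], [0.02, 3.11], [-2.88, 2.88]. Speed limits (rad/s): [2.39, 2.39, 3.01, 3.14, 3.14, 3.14].

INTERFACE

Orientations are given as [roll, pitch, yaw] about the fixed x, y, z axes, in that order (R = Rz(yaw) Ry(pitch) Rx(roll)).
In Python, from workcell import * gives the robot as it stands. The module is installed in compiled form; this text tells all that it offers.
- The arm moves only by the tool arm_command, never from a script. Its argument "moves" is a list of rows, each a list of 3 entries, a list of its own where there are three numbers: the opening, from 0 (shut) to 1 (fully open), then the shift along the tool's x, y, z in cm, then the turn about the tool's z in degrees. In form: [[claw, [dx, dy, dz], turn], ...]. A call has 1 to 8 rows; each row shifts and turns the commanded pose from where the row before left it, along the tool's axes as they then stand; what a row does not reach is not made up. A row lasts 1/8 s, in which the tool goes at most 62.5 mm and 10.7 degrees, less where a joint would pass 70% of its speed; a pose out of reach is approached as far as the arm can. A call is refused whole if a number of a shift passes 6.25 or a number of a turn 10.7, either way. A call with a gripper value outside its range is refused whole. The fingers move at their own pace and stop on an object; the grip force is fixed at half the most. Time passes only in rows, so rows that do not move let the fingers close. It gives the time, the measured TCP pose, the force, the opening and the grip force at its end, in the units of the state.
- get_state(): the state, without advancing time (a new reading comes with each control period).
- grab_frame(name): name is "scene" or "side" or "wrist"; returns (picture, depth): 420x560x3 uint8, red, green, blue; 420x560 float32, m along the optical axis (not along the pixel's ray), 0 where there is no reading.
- calibration(name): a dict with "fx", "fy", "cx", "cy" (pixels), "R" (3x3) and "t" (3): a world point X has camera coordinates R X + t; the wrist camera has in their place "tool_from_camera" (4x4, takes a point from camera to tool coordinates, whose origin is the TCP and whose axes are the flange's). Camera axes: x right, y down, z forward; pixel columns grow to the right and rows downward; lengths in m; the calibration is good to about 2 mm. A picture is of the moment at which its call begins: read the wrist's pose just before it. calibration takes no time and is no camera call.
- job_done(): hands the job in; it is judged then, once.
The state is a dict: "t": time; "joint_pos": joint angles; "qvel": joint speeds; "tau": joint torques, N m; "tcp_pos": TCP position; "tcp_rot": TCP orientation; "contact_force": force on the tool from outside, world axes, zero at the start; "torque": the same for the moment, N m; "opening": finger opening in m; "gripper_force": force on a finger pad.
Only numpy, scipy, OpenCV 4.12 (cv2) and the standard library are available. Lean on these libraries where they do the work, as an engineer would, in place of code of your own. Each camera call takes 0.05 s, during which the arm holds its last target. There are 200 camera calls.

## Working session

There is one attempt and no reset: what is moved stays moved. The work goes in short steps, Python scripts to look and compute and a tool call to move; the robot and the scene stay as the last step left them, time stands still between calls to the robot, and variables do not carry over. Pictures are saved under pics/ and viewed, at most 10 in all, crops included, and the job is handed in when it is done.

Besides the shell and the picture viewer there is one more tool, called after "Emit:" as name(argument=value, ...) on one line, values as JSON. arm_command: Moves the arm, as the interface text tells. Its arguments: {"type":"object","properties":{"moves":{"type":"array","items":{"type":"array"}}},"required":["moves"]}

```bash
mkdir -p pics; cat > h.py <<'E'
from workcell import *
import numpy as np, cv2
def world(name,d,u,v,st=None):
    c=calibration(name); z=d[int(v),int(u)]
    p=np.array([(u-c['cx'])/c['fx']*z,(v-c['cy'])/c['fy']*z,z])
    if name!='wrist': return c['R'].T@(p-c['t'])
    from scipy.spatial.transform import Rotation as Ro
    R=Ro.from_euler('xyz',st['tcp_rot']).as_matrix()
    return R@(c['tool_from_camera']@np.r_[p,1])[:3]+st['tcp_pos']
def save(n,im): cv2.imwrite('pics/'+n+'.png',im[:,:,::-1])
E
python3 - <<'E'
from h import *
st=get_state(); print(st)
for n in('scene','side'):
    im,d=grab_frame(n); save(n,im); np.save(n+'.npy',d); cv2.imwrite
    print(n,calibration(n))
print(calibration('wrist'))
E
```

```text
{'t': 0.0, 'joint_pos': array([-1.42540229e+00,  3.13440410e-01,  1.49843091e+00,  1.93290319e-06,
        1.33100842e+00, -2.23381847e-01]), 'qvel': array([ 1.39411472e-03, -9.53767367e-04,  2.00642715e-03, -8.22664556e-06,
        1.81540499e-03,  1.85353016e-04]), 'tau': array([-1.64835051e-04, -4.12270403e+01, -2.59742993e+01, -2.65042736e-04,
        4.15553106e-03,  2.28963063e-05]), 'tcp_pos': array([ 0.18921207, -0.48946781,  0.24944229]), 'tcp_rot': array([-3.14033796e+00, -2.86956967e-04,  3.68775242e-01]), 'contact_force': array([-1.11393381,  0.33399153, -0.60832484]), 'torque': array([ 0.00812971, -0.04820427, -0.05618853]), 'gripper_force': 0.0, 'opening': 0.08568976514040282}
scene {'fx': 386.9773887280427, 'fy': 386.9773887280427, 'cx': 286.0496770060542, 'cy': 209.68747065593072, 'R': array([[-0.8761088 ,  0.48210639, -0.00260797],
       [ 0.41753663,  0.75604262, -0.50404635],
       [-0.24103223, -0.44268837, -0.86367266]]), 't': array([ 0.50901353, -0.14755166,  0.96821686])}
side {'fx': 455.1525099068292, 'fy': 455.1525099068292, 'cx': 283.36502062155773, 'cy': 206.64790322762573, 'R': array([[ 0.99598488, -0.08879058, -0.01141735],
       [-0.06360885, -0.61216738, -0.7881656 ],
       [ 0.06299235,  0.78572726, -0.61535732]]), 't': array([-0.54905801,  0.07246592,  1.08433281])}
{'fx': 327.9016002279771, 'fy': 327.9016002279771, 'cx': 281.82167499306445, 'cy': 211.36919343166198, 'tool_from_camera': array([[ 2.52632893e-04, -9.47522953e-01, -3.19687643e-01,
         8.31073905e-02],
       [ 9.99999683e-01, -1.97052017e-06,  7.96089343e-04,
         1.19852741e-05],
       [-7.54942876e-04, -3.19687743e-01,  9.47522652e-01,
        -1.23198513e-01],
       [ 0.00000000e+00,  0.00000000e+00,  0.00000000e+00,
         1.00000000e+00]])}
```

View pics/scene.png

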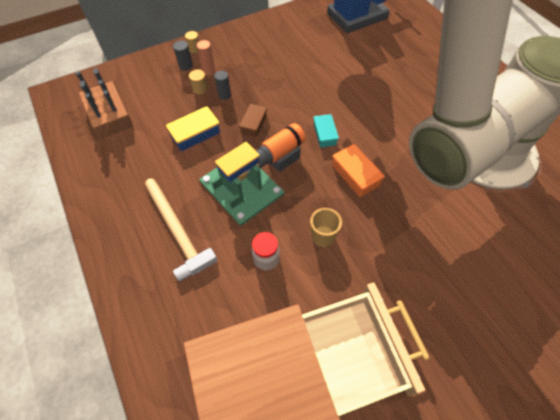

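View pics/side.png

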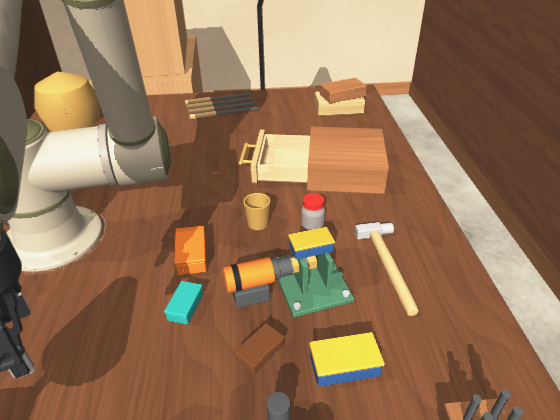

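The scene shows the tin on the bracket at scene (238,161) / side (312,240). Look-alikes: the larger blue/yellow box at scene (193,127) / side (346,355), orange (358,168), turquoise (326,130) and brown (253,120). I choose the smaller one on the bracket. Next I measure with the depth images.

```bash
cat >> h.py <<'E'
def cloud(name,im,d,st=None):
    c=calibration(name); v,u=np.mgrid[:420,:560]
    P=np.stack([(u-c['cx'])/c['fx']*d,(v-c['cy'])/c['fy']*d,d],-1)
    if name!='wrist': return (P-c['t'])@c['R']
    from scipy.spatial.transform import Rotation as Ro
    R=Ro.from_euler('xyz',st['tcp_rot']).as_matrix(); T=c['tool_from_camera']
    return (P@T[:3,:3].T+T[:3,3])@R.T+st['tcp_pos']
def rect(P):
    r=cv2.minAreaRect((P[:,:2]*1000).astype(np.float32)); return np.round(r[0],1),np.round(r[1],1),round(r[2],1),len(P)
E
python3 - <<'E'
from h import *
A={}
for n in('scene','side'):
    im=cv2.imread(f'pics/{n}.png'); d=np.load(n+'.npy'); W=cloud(n,im,d); ok=d>0
    h=cv2.cvtColor(im,cv2.COLOR_BGR2HSV); H,S,V=[h[...,i].astype(int) for i in range(3)]
    box=np.zeros(d.shape,bool)
    if n=='scene': tb=(slice(135,190),slice(205,268)); 
    else: tb=(slice(220,265),slice(280,345))
    box[tb]=1
    m=box&ok&(H>20)&(H<35)&(S>120)&(V>100)&(W[...,2]>.108)
    print(n,'lid',rect(W[m]),np.median(W[m][:,2]))
    g=ok&(H>50)&(H<85)&(S>60)&(W[...,2]>.004)&(W[...,2]<.02)
    bb=np.zeros(d.shape,bool)
    if n=='scene': bb[150:230,190:295]=1
    else: bb[245:320,270:365]=1
    print('base',rect(W[g&bb]),np.median(W[g&bb][:,2]))
    m=ok&bb&(H>50)&(H<85)&(W[...,2]>.078)&(W[...,2]<.1); print('platetops',rect(W[m]) if m.sum()>3 else 0)
    # chest top
    cb=np.zeros(d.shape,bool)
    if n=='scene': cb[300:420,180:345]=1
    else: cb[120:195,300:395]=1
    m=cb&ok&(W[...,2]>.078)&(W[...,2]<.092); print('chest',rect(W[m]),np.median(W[m][:,2]))
    # orange motor
    m=ok&(H>5)&(H<14)&(S>190)&(W[...,2]>.04); mb=np.zeros(d.shape,bool)
    if n=='scene': mb[118:170,255:310]=1
    else: mb[250:300,215:290]=1
    print('motor',rect(W[m&mb]))
    # drawer front
    db=np.zeros(d.shape,bool)
    if n=='scene': db[280:410,300:432]=1
    else: db[125:190,235:310]=1
    m=db&ok&(W[...,2]>.066)&(W[...,2]<.078)&(S<200); print('front',rect(W[m]) if m.sum()>3 else 0)
    m=db&ok&(W[...,2]>.014)&(W[...,2]<.028); print('floor',rect(W[m]) if m.sum()>3 else 0)
pts={'scene':dict(cup=(326,215),jar=(265,243),frontL=(373,288),frontR=(418,388),handL=(401,306),handR=(426,356),hamh=(195,265)),
 'side':dict(cup=(257,199),jar=(313,201),frontA=(262,133),frontB=(253,179),hA=(247,147),hB=(243,162))}
for n in pts:
    d=np.load(n+'.npy')
    for k,(u,v) in pts[n].items(): print(n,k,np.round(world(n,d,u,v),3))
E
```

```text
scene lid (array([ 590.3, -194.8]), array([80.6, 46. ]), 11.1, 660) 0.12015421341908628
base (array([ 590.9, -199.1]), array([128.7, 160.8]), 12.1, 1674) 0.012245857858394129
platetops (array([ 561.6, -177. ]), array([110.1,  26.1]), 20.1, 96)
chest (array([743.7, 202.4]), array([190.5, 205.5]), 79.9, 12816) 0.08499558526188011
motor (array([ 461.8, -206.2]), array([87. , 11.3]), 13.1, 37)
front (array([505.3, 253.3]), array([191.4,  72.6]), 61.6, 1074)
floor (array([573.3, 238.2]), array([191.2, 128.1]), 80.1, 6202)
side lid (array([ 589.4, -197. ]), array([80.9, 49.1]), 11.0, 702) 0.1204218185358695
base (array([ 589.8, -202.2]), array([129.5, 160.8]), 12.0, 1941) 0.012450458697341713
platetops (array([ 568.7, -225.1]), array([ 44.5, 117.2]), 87.0, 261)
chest (array([744.1, 205.6]), array([209.8, 205.2]), 80.0, 3008) 0.08545150140676772
motor (array([ 462.6, -233.8]), array([93.1, 43.3]), 11.4, 251)
front (array([570.9, 236.3]), array([200.9, 153.7]), 80.3, 234)
floor (array([573.8, 229.4]), array([189. , 154.4]), 78.4, 1041)
scene cup [ 0.473 -0.02   0.048]
scene jar [ 0.621 -0.012  0.074]
scene frontL [0.489 0.165 0.074]
scene frontR [0.522 0.339 0.072]
scene handL [0.455 0.215 0.051]
scene handR [0.471 0.307 0.052]
scene hamh [ 0.76  -0.059  0.025]
side cup [0.49  0.029 0.054]
side jar [ 0.619 -0.024  0.077]
side frontA [0.518 0.321 0.073]
side frontB [0.484 0.156 0.026]
side hA [ 0.472  0.371 -0.   ]
side hB [0.459 0.21  0.047]
```

```bash
python3 - <<'E'
import cv2
a=cv2.imread('pics/scene.png');b=cv2.imread('pics/side.png')
a=cv2.resize(a[110:230,185:315],None,fx=3,fy=3,interpolation=2);b=cv2.resize(b[220:324,220:360],(390,360),interpolation=2)
cv2.imwrite('pics/crop1.png',cv2.hconcat([a[:360,:390],b]))
E
```

```text
(no output)
```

View pics/crop1.png

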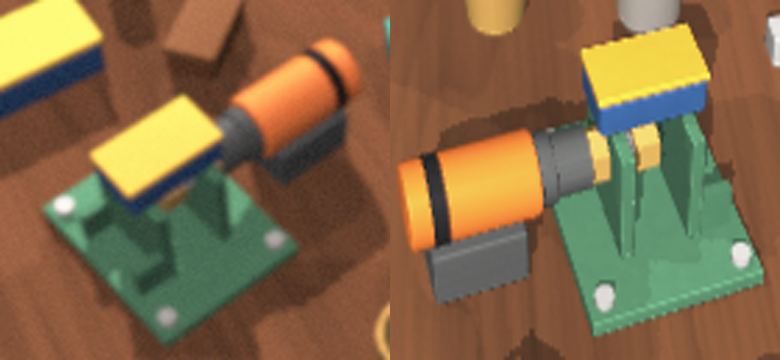

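Tin confirmed: crop left (155,150), right (650,75), lying across the plates. Tin is at about (0.590,-0.196), yaw 0.19, and the fixture at (0.590,-0.2007), yaw 0.21. The chest yaw is -0.176, with the drawer out about 0.132. Moving.

Emit:
arm_command(moves=[[1, [0, 0, 0], 10.1], [1, [5.6, -2.6, 0], 0], [1, [5.6, -2.6, 0.5], 0], [1, [5.6, -2.6, 0.5], 0], [1, [5.6, -2.6, 0.5], 0], [1, [5.6, -2.6, 0.5], 0], [1, [5.6, -2.6, 0.5], 0], [1, [5.6, -2.6, 0.5], 0]])

```text
t: 1.1
tcp_pos: [0.5406, -0.2346, 0.2196]
tcp_rot: [-3.141, 0.0, 0.193]
contact_force: [0.1, -1.6, 1.2]
opening: 0.0854
gripper_force: 0.0
```

Emit:
arm_command(moves=[[1, [3, -1.4, 0], 0], [1, [2.8, -1.5, 0], 0], [1, [0, 0, 0], 0], [1, [0, 0, 0], 0]])

```text
t: 1.6
tcp_pos: [0.59, -0.1969, 0.2197]
tcp_rot: [-3.141, 0.001, 0.192]
contact_force: [-0.3, -0.2, -0.5]
opening: 0.0853
gripper_force: 0.0
```

```bash
cat >> h.py <<'E'
def to(p,yaw,st=None):
    st=st or get_state(); y=st['tcp_rot'][2]; d=np.array(p)-st['tcp_pos']
    print('at',np.round(st['tcp_pos'],4),np.round(st['tcp_rot'],3),'t',round(st['t'],2),'op',round(st['opening'],4),'F',np.round(st['contact_force'],1),'gf',round(st['gripper_force'],1))
    for nm,yy in(('now',y),('after turn',yaw)):
        print(nm,'cm',np.round(100*np.array([d[0]*np.cos(yy)+d[1]*np.sin(yy),d[0]*np.sin(yy)-d[1]*np.cos(yy),-d[2]]),2),'turn',round(np.degrees(y-yaw),2))
E
python3 - <<'E'
from h import *
st=get_state(); im,d=grab_frame('wrist'); save('w1',im); W=cloud('wrist',im,d,st)
h=cv2.cvtColor(im,cv2.COLOR_RGB2HSV);H,S=h[...,0],h[...,1]
m=(d>0)&(H>20)&(H<35)&(S>120)&(abs(W[...,2]-.12)<.012)&(np.hypot(W[...,0]-.59,W[...,1]+.196)<.07)
print('lid',rect(W[m]),np.median(W[m][:,2]))
m=(d>0)&(H>50)&(H<85)&(S>60)&(W[...,2]>.005)&(W[...,2]<.02); print('base',rect(W[m]))
to([.590,-.196,.108],.192)
E
```

```text
lid (array([ 591.3, -195.1]), array([80.8, 46.9]), 11.5, 6465) 0.11928633503919224
base (array([ 494.6, -221.4]), array([328.7, 159.3]), 12.2, 8350)
at [ 0.5899 -0.1972  0.2199] [-3.141e+00  1.000e-03  1.920e-01] t 1.65 op 0.0853 F [-0.5 -0.6  0.7] gf 0.0
now cm [ 0.03 -0.11 11.19] turn -0.01
after turn cm [ 0.03 -0.11 11.19] turn -0.01
```

Emit:
arm_command(moves=[[1, [0, -0.1, 3], 0], [1, [0, -0.1, 4], 0], [1, [0, 0, 2.5], 0], [1, [0, 0, 1.5], 0], [1, [0, 0, 0], 0], [0, [0, 0, 0], 0], [0, [0, 0, 0], 0], [0, [0, 0, 0], 0]])

```text
t: 2.65
tcp_pos: [0.5906, -0.1948, 0.1113]
tcp_rot: [3.14, -0.001, 0.193]
contact_force: [-0.3, 0.2, 5.6]
opening: 0.0457
gripper_force: 61.4
```

Emit:
arm_command(moves=[[0, [0, 0, 0], 0], [0, [0, 0, 0], 0], [0, [0, 0, 0], 0], [0, [0, 0, 0], 0]])

```text
t: 3.15
tcp_pos: [0.5906, -0.1948, 0.1113]
tcp_rot: [3.14, -0.001, 0.193]
contact_force: [-0.8, -0.2, 5.7]
opening: 0.0457
gripper_force: 61.4
```

Emit:
arm_command(moves=[[0, [0, 0, -2], 0], [0, [0, 0, -4], 0], [0, [0, 0, -4], 0], [0, [0, 0, -2], 7], [0, [0, 0, 0], 7], [0, [0, 0, 0], 7.1], [0, [-0.5, -2.5, 0], 0], [0, [-1.0, -4.5, 0], 0]])

```text
t: 4.15
tcp_pos: [0.5874, -0.1219, 0.2296]
tcp_rot: [-3.141, 0.0, -0.175]
contact_force: [-0.4, 1.0, -2.2]
opening: 0.0457
gripper_force: 61.8
```

Emit:
arm_command(moves=[[0, [-1, -5, 0], 0], [0, [-1, -5, 0], 0], [0, [-1, -5, 0], 0], [0, [-1, -5, 0], 0], [0, [-1, -5, 0], 0], [0, [-1, -5, 0], 0], [0, [-1, -4, 0], 0], [0, [0, 0, 0], 0]])

```text
t: 5.15
tcp_pos: [0.5767, 0.2275, 0.2298]
tcp_rot: [-3.141, 0.001, -0.169]
contact_force: [0.8, -0.2, -1.9]
opening: 0.0457
gripper_force: 61.9
```

```bash
python3 - <<'E'
from h import *
im,d=grab_frame('side'); save('s2',im); np.save('s2.npy',d)
st=get_state(); im,d=grab_frame('wrist'); save('w2',im); W=cloud('wrist',im,d,st); np.save('w2W.npy',W)
np.savez('w2',W=W)
c,s=np.cos(-.176),np.sin(-.176)
X=W[...,0]-.7367;Y=W[...,1]-.2069; L=np.stack([X*c+Y*s,-X*s+Y*c,W[...,2]],-1)
ok=d>0
for v in range(20,420,40): print(v,[tuple((1000*L[v,u]).astype(int)) for u in range(20,560,74) if ok[v,u]])
to([.578,.235,.2],-.176)
E
```

```text
20 [(np.int64(-5), np.int64(240), np.int64(0)), (np.int64(-5), np.int64(170), np.int64(-1)), (np.int64(-22), np.int64(73), np.int64(83)), (np.int64(-21), np.int64(20), np.int64(82)), (np.int64(-21), np.int64(-33), np.int64(84)), (np.int64(-21), np.int64(-86), np.int64(84)), (np.int64(-3), np.int64(-181), np.int64(0)), (np.int64(-3), np.int64(-252), np.int64(0))]
60 [(np.int64(-40), np.int64(249), np.int64(-1)), (np.int64(-40), np.int64(176), np.int64(-1)), (np.int64(-48), np.int64(76), np.int64(83)), (np.int64(-48), np.int64(21), np.int64(83)), (np.int64(-48), np.int64(-34), np.int64(84)), (np.int64(-48), np.int64(-89), np.int64(85)), (np.int64(-38), np.int64(-189), np.int64(-2)), (np.int64(-38), np.int64(-260), np.int64(0))]
100 [(np.int64(-77), np.int64(258), np.int64(0)), (np.int64(-77), np.int64(182), np.int64(0)), (np.int64(-77), np.int64(79), np.int64(85)), (np.int64(-76), np.int64(22), np.int64(83)), (np.int64(-76), np.int64(-35), np.int64(84)), (np.int64(-76), np.int64(-93), np.int64(83)), (np.int64(-75), np.int64(-195), np.int64(0)), (np.int64(-75), np.int64(-214), np.int64(
[... 2146 characters left out ...]
(np.int64(-152), np.int64(-44), np.int64(263)), (np.int64(-373), np.int64(-249), np.int64(0)), (np.int64(-346), np.int64(-315), np.int64(31))]
380 [(np.int64(-443), np.int64(350), np.int64(-1)), (np.int64(-147), np.int64(40), np.int64(285)), (np.int64(-167), np.int64(29), np.int64(266)), (np.int64(-195), np.int64(8), np.int64(238)), (np.int64(-195), np.int64(-24), np.int64(237)), (np.int64(-441), np.int64(-159), np.int64(-1)), (np.int64(-148), np.int64(-57), np.int64(284)), (np.int64(-441), np.int64(-365), np.int64(-2))]
at [0.5776 0.2245 0.2299] [ 3.141  0.    -0.173] t 5.25 op 0.0453 F [-0.3 -1.1 -1.3] gf 61.9
now cm [-0.14 -1.04  2.99] turn 0.15
after turn cm [-0.14 -1.04  2.99] turn 0.15
```

View pics/w2.png

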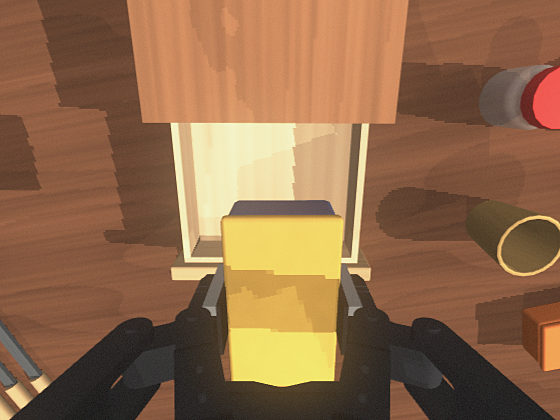

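The wrist picture shows the tin held straight (lid cols 222–343, rows 215–385), with the drawer below: walls at cols 175/365, chest top edge at row 122, front panel top at row 265. I check the lateral centre and front panel once.

```bash
python3 - <<'E'
from h import *
W=np.load('w2W.npy'); c,s=np.cos(-.176),np.sin(-.176)
X=W[...,0]-.7367;Y=W[...,1]-.2069; L=np.stack([X*c+Y*s,-X*s+Y*c,W[...,2]],-1)
for v in(60,110):
    r=L[v];k=np.where(abs(r[:,2]-.084)<.008)[0]; print('top',v,r[k[0]],r[k[-1]])
for v in(150,200):
    r=L[v];k=np.where((abs(r[:,2]-.063)<.006)&(abs(r[:,1])<.12))[0]; print('walls',v,r[k[0]],r[k[-1]])
for u in(180,190,200,355,365):
    r=L[:,u];k=np.where((abs(r[:,2]-.073)<.005)&(r[:,0]<-.2))[0]; print('front',u,r[k[0]] if len(k) else 0,r[k[-1]] if len(k) else 0)
for u in(250,280,320):
    r=L[:,u];k=np.where((abs(r[:,2]-.085)<.006))[0]; print('topedge',u,r[k[-1]])
m=(abs(L[...,2]-.2378)<.006)&(L[...,0]>-.22)
print('lid',rect(L[m]),np.median(L[m][:,2]))
p=np.array(get_state()['tcp_pos']); dx,dy=p[0]-.7367,p[1]-.2069; print('tcp local',dx*c+dy*s,-dx*s+dy*c,p[2])
E
```

```text
top 60 [-0.04912592  0.10128324  0.08570812] [-0.04805302 -0.0970217   0.08464578]
top 110 [-0.08471344  0.10132646  0.08439653] [-0.08376465 -0.09738509  0.08468235]
walls 150 [-0.11877494  0.08652922  0.06278582] [-0.11805444 -0.0822472   0.06232775]
walls 200 [-0.16476358  0.08675036  0.06220253] [-0.16418664 -0.08268509  0.06156185]
front 180 [-0.22897308  0.08873972  0.06980425] [-0.24334168  0.08960612  0.07147943]
front 190 [-0.22860876  0.07890091  0.07040584] [-0.24358523  0.08001437  0.07099503]
front 200 [-0.22965953  0.06983127  0.06836478] [-0.24191772  0.06992308  0.07187826]
front 355 [-0.22889603 -0.08056085  0.06856517] [-0.2344892  -0.08020702  0.07223872]
front 365 [-0.22881484 -0.09024309  0.06863803] [-0.24238859 -0.09065304  0.07177418]
topedge 250 [-0.09345094  0.01637358  0.08335571]
topedge 280 [-0.09324018 -0.00747198  0.0850083 ]
topedge 320 [-0.09393029 -0.0392364   0.08379541]
lid (array([-159.4,   -9. ]), array([82.3, 73.2]), 0.5, 20089) 0.23772114789487228
tcp local -0.159763226384814 -0.01052530408466196 0.22986591916307283
```

Emit:
arm_command(moves=[[0, [0, -1.2, 2], 0], [0, [-0.1, 0, 4], 0], [0, [0, 0, 4], 0], [0, [0, 0, 4], 0], [0, [0, 0, 2.5], 0], [0, [0, 0, 1.3], 0], [0, [0, 0, 0], 0], [0, [0, 0, 0], 0]])

```text
t: 6.25
tcp_pos: [0.5799, 0.236, 0.053]
tcp_rot: [-3.141, -0.002, -0.176]
contact_force: [0.3, 0.2, -1.9]
opening: 0.0454
gripper_force: 61.9
```

Emit:
arm_command(moves=[[0, [0, 0, 0.5], 0], [0, [0, 0, 0.3], 0], [0, [0, 0, 0], 0], [1, [0, 0, 0], 0], [1, [0, 0, 0], 0], [1, [0, 0, 0], 0], [1, [0, 0, 0], 0], [1, [0, 0, 0], 0]])

```text
t: 7.25
tcp_pos: [0.5793, 0.236, 0.044]
tcp_rot: [-3.142, -0.0, -0.176]
contact_force: [0.6, -0.3, 0.1]
opening: 0.0852
gripper_force: 0.0
```

Emit:
arm_command(moves=[[1, [0, 0, 0], 0], [1, [0, 0, 0], 0], [1, [0, 0, -2], 0], [1, [0, 0, -4], 0], [1, [0, 0, -4], 0], [1, [0, 0, -4], 0], [1, [0, 0, 0], 0], [1, [0, 0, 0], 0]])

```text
t: 8.25
tcp_pos: [0.579, 0.2359, 0.1842]
tcp_rot: [3.142, 0.0, -0.176]
contact_force: [-0.1, 1.2, 0.7]
opening: 0.0856
gripper_force: 0.0
```

```bash
python3 - <<'E'
from h import *
st=get_state(); im,d=grab_frame('wrist'); W=cloud('wrist',im,d,st); c,s=np.cos(-.176),np.sin(-.176)
X=W[...,0]-.7367;Y=W[...,1]-.2069; L=np.stack([X*c+Y*s,-X*s+Y*c,W[...,2]],-1)
h=cv2.cvtColor(im,cv2.COLOR_RGB2HSV)
m=(d>0)&(h[...,0]>20)&(h[...,0]<35)&(h[...,1]>150)&(abs(L[...,2]-.052)<.012)&(abs(L[...,1])<.075)&(L[...,0]>-.226)&(L[...,0]<-.1)
print(rect(L[m]),np.median(L[m][:,2])); save('w3',im)
# target in front of handle: chest local x=-0.315,y=.002
p=[.7367-.315*c-.002*s,.2069-.315*s+.002*c]; to(p+[.06],-.176)
E
```

```text
(array([-146.9,   17.4]), array([37.7, 87. ]), 59.6, 44) 0.05054037869582961
at [0.5789 0.2359 0.1835] [ 3.141e+00  1.000e-03 -1.760e-01] t 8.3 op 0.0852 F [-0.5 -0.2 -1.6] gf 0.0
now cm [-15.45  -0.11  12.35] turn 0.02
after turn cm [-15.45  -0.11  12.35] turn 0.02
```

View pics/w3.png

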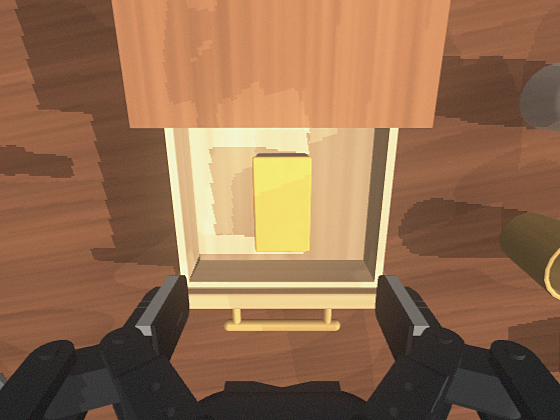

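The tin lies flat in the drawer (lid cols 255–310, rows 153–252), and the handle is at row 325. Going in front of it with shut fingers.

Emit:
arm_command(moves=[[0, [-5, 0, 0], 0], [0, [-5, 0, 0], 0], [0, [-4, 0, 0], 0], [0, [-1.5, 0, 2], 0], [0, [0, -0.1, 4], 0], [0, [0, 0, 4], 0], [0, [0, 0, 2], 0], [0, [0, 0, 1.2], 0]])

```text
t: 9.3
tcp_pos: [0.4261, 0.2638, 0.0505]
tcp_rot: [3.14, 0.002, -0.176]
contact_force: [0.1, -1.0, 0.3]
opening: 0.0001
gripper_force: 0.0
```

Emit:
arm_command(moves=[[0, [0, 0, 0], 0], [0, [1.3, 0, 0], 0], [0, [1.5, 0, 0], 0], [0, [2, 0, 0], 0], [0, [2, 0, 0], 0], [0, [2, 0, 0], 0], [0, [2, 0, 0], 0], [0, [2, 0, 0], 0]])

```text
t: 10.3
tcp_pos: [0.5545, 0.2414, 0.0525]
tcp_rot: [-3.141, -0.001, -0.176]
contact_force: [-1.9, 2.6, 0.7]
opening: -0.0001
gripper_force: 0.8
```

Emit:
arm_command(moves=[[0, [1.2, 0, 0], 0], [0, [0.8, 0, 0], 0], [0, [0.4, 0, 0], 0], [0, [0.2, 0, 0], 0], [0, [0, 0, 0], 0]])

```text
t: 10.92
tcp_pos: [0.5784, 0.2372, 0.052]
tcp_rot: [-3.142, -0.0, -0.176]
contact_force: [-0.5, 0.5, -0.2]
opening: 0.0
gripper_force: 0.1
```

```bash
python3 - <<'E'
from h import *
c,s=np.cos(-.176),np.sin(-.176)
p=[.7367-.1615*c-.002*s,.2069-.1615*s+.002*c]; to(p+[.052],-.176)
E
```

```text
at [0.5784 0.2372 0.052 ] [-3.142 -0.    -0.176] t 10.93 op 0.0 F [-0.5  0.5 -0.2] gf 0.1
now cm [-0.03  0.01 -0.  ] turn 0.02
after turn cm [-0.03  0.01 -0.  ] turn 0.02
```

Push gently until the stop shows in the force.

Emit:
arm_command(moves=[[0, [0.3, 0, 0], 0], [0, [0, 0, 0], 0]])

```text
t: 11.18
tcp_pos: [0.5788, 0.2372, 0.0519]
tcp_rot: [3.14, 0.007, -0.175]
contact_force: [-15.2, 0.7, 8.2]
opening: 0.0002
gripper_force: 7.4
```

Emit:
arm_command(moves=[[0, [0.3, 0, 0], 0], [0, [0, 0, 0], 0]])

```text
t: 11.42
tcp_pos: [0.5791, 0.2372, 0.0518]
tcp_rot: [3.138, 0.014, -0.174]
contact_force: [-29.6, 1.1, 16.4]
opening: -0.0003
gripper_force: 14.8
```

Emit:
arm_command(moves=[[0, [-2, 0, 0], 0], [0, [-2.6, 0, 0], 0], [0, [0, 0, -4], 0], [0, [0, 0, -5], 0], [0.8, [0, 0, -5], -7], [0.8, [0, 0, -3], -7.5], [0.8, [0, 0, 0], -7.5], [0.8, [-0.3, 3, 0], 0]])

```text
t: 12.42
tcp_pos: [0.5421, 0.2151, 0.2224]
tcp_rot: [-3.141, -0.001, 0.212]
contact_force: [1.2, -0.4, -0.1]
opening: 0.0682
gripper_force: 0.0
```

Emit:
arm_command(moves=[[0.8, [-0.5, 5.5, 0], 0], [0.8, [-0.5, 5.5, 0], 0], [0.8, [-0.5, 5.5, 0], 0], [0.8, [-0.5, 5.5, 0], 0], [0.8, [-0.5, 5.5, 0], 0], [0.8, [-0.5, 5.5, 0], 0], [0.8, [-0.5, 5.5, 0], 0], [0.8, [-0.5, 3, 0], 0]])

```text
t: 13.42
tcp_pos: [0.5889, -0.2027, 0.2219]
tcp_rot: [3.141, -0.0, 0.206]
contact_force: [0.6, 0.1, 0.4]
opening: 0.0682
gripper_force: 0.0
```

Emit:
arm_command(moves=[[0.8, [0, 0, 0], 0], [0.8, [0, 0, 0], 0], [0.8, [0, 0, 0], 0]])

```text
t: 13.8
tcp_pos: [0.5892, -0.1989, 0.2222]
tcp_rot: [3.142, -0.0, 0.21]
contact_force: [-0.4, -0.9, -0.4]
opening: 0.0682
gripper_force: 0.0
```

```bash
python3 - <<'E'
from h import *
for n in('scene','wrist'):
    st=get_state(); im,d=grab_frame(n); save(n+'4',im); W=cloud(n,im,d,st)
    c,s=np.cos(.21),np.sin(.21); X=W[...,0]-.5905;Y=W[...,1]+.2005
    L=np.stack([X*c+Y*s,-X*s+Y*c,W[...,2]],-1)*1000; near=(d>0)&(abs(L[...,0])<100)&(abs(L[...,1])<110)
    h=cv2.cvtColor(im,cv2.COLOR_RGB2HSV); g=near&(h[...,0]>45)&(h[...,0]<90)&(h[...,1]>50)
    print(n,'base',rect(L[g&(abs(L[...,2]-12)<6)]/1000))
    t=g&(abs(L[...,2]-90)<5)
    for sg in(-1,1):
        k=t&(L[...,0]*sg>0)
        if k.sum()>5: print('plate top',rect(L[k]/1000))
    if n=='scene': # drawer
        c,s=np.cos(-.176),np.sin(-.176); X=W[...,0]-.7367;Y=W[...,1]-.2069; x=X*c+Y*s;y=-X*s+Y*c
        k=(d>0)&(abs(y)<.045)&(x<-.12)&(x>-.2)&(abs(W[...,2]-.05)<.012); print('handle x',np.median(x[k]),k.sum())
to([.5905,-.2005,.062],.21)
E
```

```text
scene base (array([0.6, 1.4]), array([161.3, 129.1]), 90.0, 1786)
plate top (array([-25.8,   1.7]), array([10.8, 79.6]), 0.9, 148)
plate top (array([26.4,  1.5]), array([80. , 11.1]), 89.7, 163)
handle x -0.1427470443250789 423
wrist base (array([1.4, 0.2]), array([159.6, 129.5]), 89.9, 10992)
plate top (array([-24.5,   0.6]), array([10.4, 79.8]), 0.2, 1132)
plate top (array([27.6,  0.5]), array([ 9.8, 79.9]), 0.1, 1292)
at [ 0.5892 -0.1992  0.2222] [ 3.141 -0.     0.209] t 13.9 op 0.068 F [ 0.2 -0.2 -0.1] gf 0.0
now cm [ 0.11  0.15 16.02] turn -0.03
after turn cm [ 0.1   0.15 16.02] turn -0.03
```

View pics/wrist4.png

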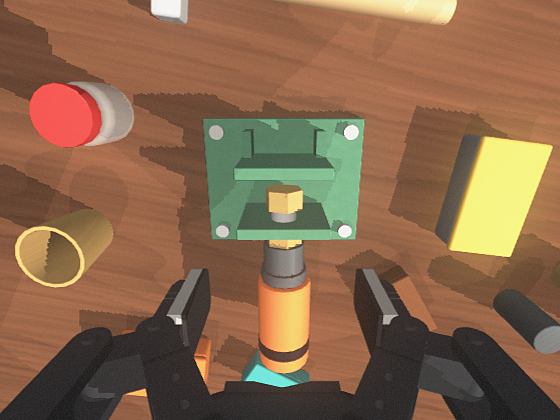

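Wrist view: the bolt head is in the gap at (285,200), clear between plates at rows 168 and 212. The scene measurement puts the handle at -0.143, so the drawer is shut. Descending.

Emit:
arm_command(moves=[[0.8, [0.1, 0.1, 3], 0], [0.8, [0, 0, 4], 0], [0.8, [0, 0, 3], 0], [0.8, [0, 0, 2], 0], [0.8, [0, 0, 1], 0], [0.8, [0, 0, 0], 0]])

```text
t: 14.65
tcp_pos: [0.5902, -0.2006, 0.0919]
tcp_rot: [-3.141, 0.0, 0.209]
contact_force: [-0.2, -0.1, 0.3]
opening: 0.0684
gripper_force: 0.0
```

```bash
python3 - <<'E'
from h import *
to([.5905,-.2000,.062],.21)
E
```

```text
at [ 0.5902 -0.2006  0.0919] [-3.141  0.     0.209] t 14.65 op 0.0684 F [-0.2 -0.1  0.3] gf 0.0
now cm [ 0.04 -0.06  2.99] turn -0.08
after turn cm [ 0.04 -0.06  2.99] turn -0.08
```

Emit:
arm_command(moves=[[0.8, [0, 0, 1], 0], [0.8, [0, 0, 1], 0], [0.8, [0, 0, 1], 0], [0.8, [0, 0, 0], 0]])

```text
t: 15.15
tcp_pos: [0.5898, -0.2007, 0.061]
tcp_rot: [-3.14, 0.001, 0.208]
contact_force: [-0.0, 0.1, -0.3]
opening: 0.0687
gripper_force: 0.0
```

Emit:
arm_command(moves=[[0, [0, 0, 0], 0], [0, [0, 0, 0], 0], [0, [0, 0, 0], 0], [0, [0, 0, 0], 0], [0, [0, 0, 0], 0], [0, [0, 0, 0], 0], [0, [0, 0, 0], 0], [0, [0, 0, 0], 0]])

```text
t: 16.15
tcp_pos: [0.5902, -0.2003, 0.0628]
tcp_rot: [-3.141, -0.0, 0.208]
contact_force: [-2.4, 4.1, 4.7]
opening: 0.0319
gripper_force: 59.0
```

Emit:
arm_command(moves=[[0, [0, 0, 0], 0], [0, [0, 0, 0], 0], [0, [0, 0, 0], 0], [0, [0, 0, 0], 0], [0, [0, 0, 0], 0], [0, [0, 0, 0], 0], [0, [0, 0, 0], 0], [0, [0, 0, 0], 0]])

```text
t: 17.15
tcp_pos: [0.5902, -0.2003, 0.0628]
tcp_rot: [-3.141, -0.0, 0.208]
contact_force: [-1.8, 3.8, 4.9]
opening: 0.0322
gripper_force: 59.0
```

Emit:
arm_command(moves=[[0, [0, 0, 0], 0], [0, [0, 0, 0], 0], [0, [0, 0, 0], 0], [0, [0, 0, 0], 0], [0, [0, 0, 0], 0], [0, [0, 0, 0], 0], [0, [0, 0, 0], 0], [0, [0, 0, 0], 0]])

```text
t: 18.15
tcp_pos: [0.5902, -0.2003, 0.0628]
tcp_rot: [-3.141, -0.0, 0.208]
contact_force: [-2.3, 3.5, 5.1]
opening: 0.0317
gripper_force: 59.0
```

```bash
python3 - <<'E'
from h import *
a,d=grab_frame('side')
for i in range(10): b,_=grab_frame('side'); print(round(get_state()['opening'],4),end=' ')
save('f',np.hstack([cv2.resize(x[215:325,215:365],None,fx=2.6,fy=2.6) for x in(a,b)]))
e=cv2.absdiff(a,b)[225:320,270:365].astype(int); print(e.max(),e.mean())
to([.5905,-.2000,.062],.21)
E
```

```text
0.0317 0.0317 0.0319 0.0321 0.0319 0.0321 0.0319 0.0323 0.0318 0.0317 5 0.6203139427516159
at [ 0.5902 -0.2003  0.0628] [-3.141 -0.     0.208] t 18.7 op 0.0317 F [-2.5  4.7  5.5] gf 59.0
now cm [ 0.03 -0.03  0.08] turn -0.1
after turn cm [ 0.03 -0.03  0.08] turn -0.1
```

View pics/f.png

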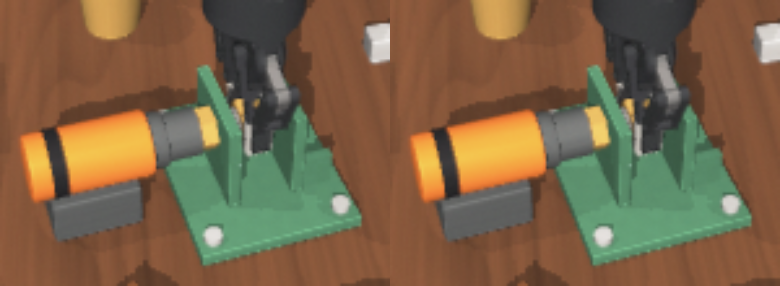

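The fingers grip the head in the gap (left (255,115)). The pictures from before and after are the same and the force is steady at 59 N, so the bolt has stopped.

```bash
python3 -c "
from workcell import *
print(job_done())"
```

```text
the job is handed in; nothing more can be done
None
```

I put the tin in the drawer and slid it fully shut. The arm is holding the bolt head at a steady 59 N with no visible turning, the cup, jar and hammer were not touched, and the job was handed in at about 19 s; it returned no verdict.

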